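# Fit the keyed stirrer spindle to a jar tester's drive hub and hold it down

## Task

The jar tester's drive bridge is open for service and one of its four hubs has no spindle. Pick the keyed spindle (black fluted knob with a white line) out of the service crate, put its tip into the empty hub, turn it by feel until the key slips into the keyway, and push it fully home against the spring ring without forcing it. Finish while still gripping the knob and holding the spindle down, so that the retaining clip can be fitted underneath; leave the grey-knobbed spindles, the beaker and the screwdriver where they are.

Things in the scene. Friction and masses are not known exactly. Their poses are not given: they have to be found in the camera images.
- spindle_knob (a point): Keyed spindle (loose, tip down in a hole of the crate's stand): point on its axis mid-way up its black round knob, 32 mm wide (33 over flutes, looks only), 26 mm tall. Own z up the axis; own x points towards the key, as does the white line on the knob's top. Starts 102 mm above the bench, x within 49 degrees of world x. Collar underside 32 mm below this point, tip 96 mm below. 0.12 to 0.24 kg.
- spindle_tip (a point): Lower end of the same spindle. Above it: 7 mm taper (10 to 16 mm), steel shaft 16 mm wide up to the collar (38 mm wide, underside 64 mm above the tip, 5 mm thick), neck 14 mm long, knob. The brass key, 5 mm wide, stands 3 mm out of the shaft from 36 mm above the tip up to the collar. The tip stands 30 mm deep in the stand's hole. Own x towards the key.
- hub_mouth (a point): Empty hub: centre of its bore at its flat top face, 127 mm above the bench. z up; x is the bridge's x, NOT the keyway's direction. Bore 17.6 mm wide, 53 mm long, open below. The keyway, 6.8 mm wide, reaches 12 mm from the axis, lies within 35 degrees either side of this x and is not given: a gap in the face with a white edge mark, or found by feel. The motor holds the hub from turning.
- place: Carrier of the empty hub, fixed; origin on the bore's axis 57 mm below hub_mouth, axes as hub_mouth. A spindle with its key out of line stops on the hub's face with spindle_knob 60 mm above hub_mouth; in line (within about 5 degrees) it slides down till the collar meets the thrust ring (knob 37 mm above), then rests on the hub's face (knob 32 mm above) when fully home.
- thrust_ring (a joint): Brass spring ring, 40 mm across, round the empty hub's nose: 0 = up, 5 mm proud of the hub's face; grows downwards to 0.005 = flush, collar on the hub. About 5 N starts it and about 11 N takes it fully down; let go, it lifts the spindle again.
- bridge: Drive bridge, fixed: blue open channel 560 mm long (own y), 140 mm wide (own x) on two wooden blocks, walls to 120 mm above the bench, motor box at the +y end to 126 mm. Origin on the bench under the middle of the row of hubs (own y -180, -60, 60, 180 mm; which is empty varies). The other three hubs carry fitted spindles with black knobs, tops 172 mm above the bench.
- crate: Open grey service crate, fixed, 220 (own x) by 170 (own y) mm, walls 50 mm high, 6 mm floor; origin on the bench under its centre. A 30 mm thick wooden stand on its floor has holes 17.5 mm wide at own x -55, 0, 55 and own y 50 mm, one spindle in each (which is which varies). Spare paddles, a pulley and nuts lie in the rest, below 30 mm.
- spare_a_knob (a point): Plain spindle without key, smooth grey knob 32 mm wide, as tall as the keyed one, in another hole of the stand. Point on its axis mid-way up the knob. Leave it there.
- spare_b_knob (a point): Second plain spindle, like spare_a, in the remaining hole. Leave it there.
- beaker_mid (a point): Empty glass beaker, 90 mm wide, 125 mm tall, upright on the bench beyond the crate; point at its middle. Leave it alone.
- screwdriver_grip (a point): Screwdriver with orange handle, 200 mm long, lying on the bench beyond the bridge; point in its handle. Leave it alone.
Not all that is in view belongs to the job. What is shaped like the part that bears spindle_knob but green or pink is not meant.

How it is judged:
By the outcome, as a careful person would: the job done as asked, in the order asked, and still so for the second after the job is handed in, while the arm keeps its last pose, push and grip.
It also fails if it takes over 61 s, if anything falls off the work surface, if the arm or the gripper's body presses on something with over 40 N, if the wrist force passes 120 N, or if a joint passes its speed limit or range.

## Robot

A 6-joint arm with a two-finger parallel gripper is mounted at the origin on the work surface. World frame = base frame: x ahead of the robot, y to its left, z up, the work surface at z = 0. Lengths are in m, angles in rad, forces in N, time in s.
With the tool pointing down it reaches from about 0.35 to 0.95 m from the base axis. Payload 17.4 kg.
Tool frame: the origin (TCP) lies midway between the tips of the shut fingers; the grasp point (between the pads) lies 19 mm behind it; x points along the fingers, z is the direction in which the jaws open and shut, and the axes are right-handed (so a half turn about x gives the same grasp; the last joint's range is limited). The gripper opens to 93 mm and grips with 3 to 60 N. Pads are 15 mm wide; open, the fingers measure 128 mm over their backs; the gripper's body (75 mm by 188 mm) begins 65 mm behind the grasp point.
Start: joints at [1.086, 0.116, 1.442, -0, 1.584, -0.038], TCP at [0.292, 0.609, 0.219] pointing down, gripper open.
Joint ranges: [-2.83, 2.83], [-0.83, 2.19], [0.07, 2.5], [-1.14, 4.28], [0.01, 3], [-2.97, 2.97]. Speed limits (rad/s): [1.89, 1.89, 2.22, 3.14, 3.14, 3.14].

## Interface

Orientations are given as [roll, pitch, yaw] about the fixed x, y, z axes, in that order (R = Rz(yaw) Ry(pitch) Rx(roll)).
In Python, from cell import observe, camera, camera_model, sign_off gives the robot as it stands.
- The arm moves only by the shell command python3 -m crank 'ROWS' [FORCE]. ROWS is JSON, a list of rows, each an object with "angular": the turn, a rotation vector about the tool's x, y, z in degrees, a list of three; "xyz": the shift along the tool's x, y, z in m, a list of three; "grip": the finger opening in m, from 0 to 0.093. A call has exactly 8 rows; each row is the pose to reach, as a shift and turn from the pose measured when the call began, along the tool's axes at that moment; what a row does not reach only later rows make up. A row lasts 1/12 s, in which the tool goes at most 41.7 mm and 7.16 degrees, less where a joint would pass 70% of its speed; a pose out of reach is approached as far as the arm can. A call with a gripper value outside its range is refused whole. The fingers move at their own pace and stop on an object; FORCE is the grip in N (left out, the last holds). Time passes only in rows, so rows that repeat a pose let the fingers close, or fill a call up. It gives the time, the measured TCP pose, the force and the opening at its end, in the units of the state.
- observe(): the state, without advancing time (a new reading comes with each control period).
- camera(name): name is "side" or "top"; returns the picture (420x560x3 uint8, red, green, blue); there is no depth.
- camera_model(name): a dict with "camera_matrix" (3x3 intrinsics, pixels), "dist_coeffs" ([k1, k2, p1, p2, k3] as OpenCV has them; the pictures are not rectified), "world_to_cam" (4x4, takes a point from world to camera coordinates). Camera axes: x right, y down, z forward; pixel columns grow to the right and rows downward; lengths in m; the calibration is good to about 2 mm. A picture is of the moment at which its call begins. camera_model takes no time and is no camera call.
- sign_off(): hands the job in, once; it reports no verdict.
The state is a dict: "time": time; "q": joint angles; "joint_vel": joint speeds; "tau": joint torques, N m; "eef_pos": TCP position; "tcp_rot": TCP orientation; "ft_force": force on the tool from outside, world axes, zero at the start; "torque": the same for the moment, N m; "gripper_width": finger opening in m.
Only numpy, scipy, OpenCV 4.12 (cv2) and the standard library are available. Lean on these libraries where they do the work, as an engineer would, in place of code of your own. Each camera call takes 0.05 s, during which the arm holds its last target.

## Working session

There is one attempt and no reset: what is moved stays moved. The work goes in short steps, Python scripts to look and compute and a shell command to move; the robot and the scene stay as the last step left them, time stands still between calls to the robot, and variables do not carry over. Pictures are saved under pics/ and viewed, and the job is handed in when it is done.

```bash
ls; mkdir -p pics
python3 - <<'E'
from cell import observe, camera, camera_model
import cv2,numpy as np
s=observe()
for k,v in s.items(): print(k,np.round(v,3))
for n in("side","top"):
    cv2.imwrite(f"pics/{n}0.png",camera(n)[:,:,::-1])
    m=camera_model(n)
    print(n,np.round(m["camera_matrix"],1).tolist(),m["dist_coeffs"],np.round(m["world_to_cam"],3).tolist())
E
```

```text
pics
time 0.0
q [ 1.086  0.117  1.442  0.     1.584 -0.038]
joint_vel [-0.    -0.001  0.    -0.    -0.     0.   ]
tau [-6.0000e-03 -7.2124e+01 -6.2263e+01  7.8000e-02  2.3000e-02 -0.0000e+00]
eef_pos [0.292 0.609 0.218]
tcp_rot [ 3.091  1.57  -2.068]
ft_force [-0.654  0.457  0.297]
torque [-0.061 -0.034 -0.037]
gripper_width 0.093
side [[450.5, 0.0, 279.4], [0.0, 450.5, 205.9], [0.0, 0.0, 1.0]] [-0.04795186  0.          0.          0.          0.        ] [[0.952, -0.307, 0.0, -0.565], [-0.237, -0.736, -0.634, 0.217], [0.195, 0.604, -0.773, 0.951], [0.0, 0.0, 0.0, 1.0]]
top [[390.7, 0.0, 284.1], [0.0, 390.7, 214.2], [0.0, 0.0, 1.0]] [-0.05690372  0.          0.          0.          0.        ] [[-0.006, -0.999, -0.036, 0.02], [-0.985, 0.012, -0.17, 0.582], [0.17, 0.035, -0.985, 0.79], [0.0, 0.0, 0.0, 1.0]]
```

View pics/side0.png

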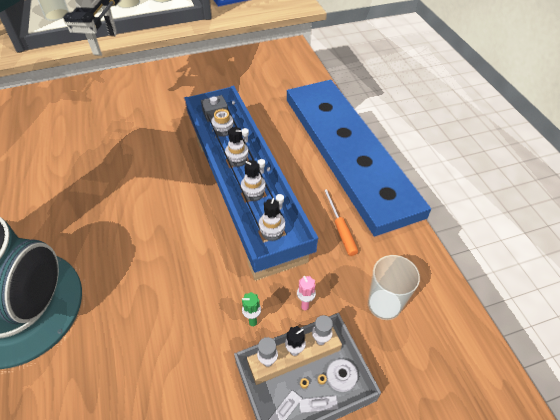

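View pics/top0.png

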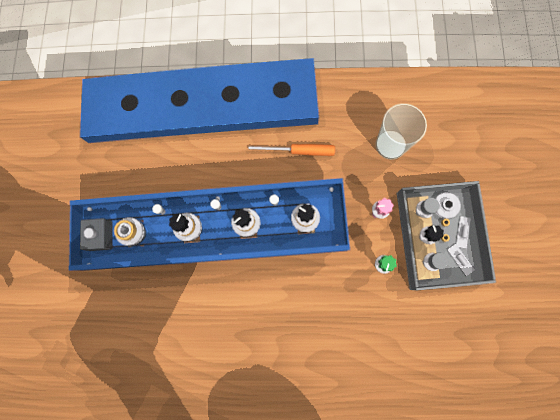

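Run:
```python
import cv2,numpy as np
t=cv2.imread("pics/top0.png");s=cv2.imread("pics/side0.png")
def z(im,c,r,w,h,f): return cv2.resize(im[r:r+h,c:c+w],None,fx=f,fy=f,interpolation=cv2.INTER_CUBIC)
a=np.hstack([z(t,385,185,100,100,4),z(s,235,310,100,100,4)])
b=np.hstack([z(t,95,200,66,66,6)[:396,:396],z(s,190,80,66,66,6)[:396,:396]])
cv2.imwrite("pics/z1.png",a);cv2.imwrite("pics/z2.png",b)
```

```text
(no output)
```

View pics/z1.png

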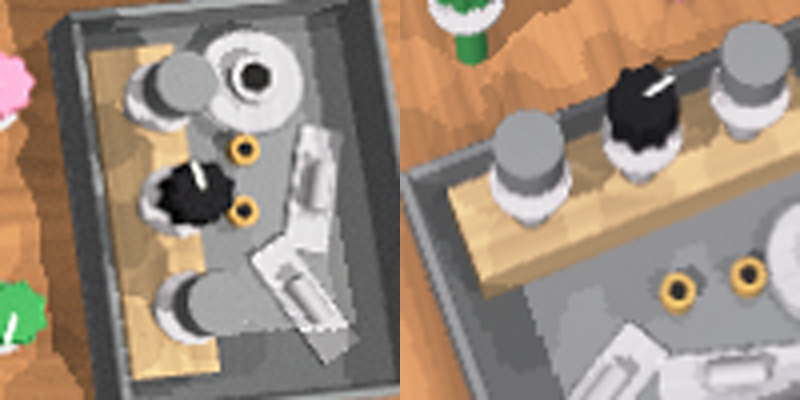

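View pics/z2.png

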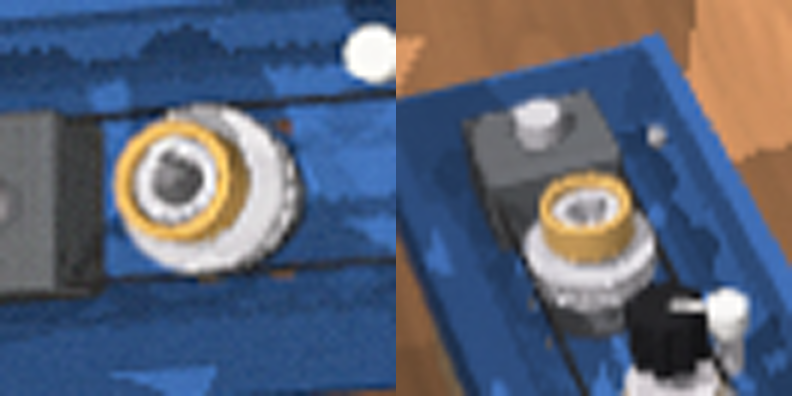

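```bash
cat > h.py <<'E'
import cv2,numpy as np
from cell import camera_model
def zoom(im,c,r,w,h,f,step=5):
    o=cv2.resize(im[r:r+h,c:c+w],None,fx=f,fy=f,interpolation=cv2.INTER_CUBIC)
    for x in range(0,w,step):
        cv2.line(o,(x*f+f//2,0),(x*f+f//2,6),(0,255,255),1)
        if x%10==0: cv2.putText(o,str(c+x),(x*f,18),0,.4,(0,255,255),1)
    for y in range(0,h,step):
        cv2.line(o,(0,y*f+f//2),(6,y*f+f//2),(0,255,255),1)
        if y%10==0: cv2.putText(o,str(r+y),(8,y*f+f//2+4),0,.4,(0,255,255),1)
    return o
def ray(n,uv):
    m=camera_model(n);K=np.array(m["camera_matrix"]);T=np.array(m["world_to_cam"])
    p=cv2.undistortPoints(np.array([[uv]],float),K,np.array(m["dist_coeffs"]))[0,0]
    R=T[:3,:3];return -R.T@T[:3,3],R.T@np.array([p[0],p[1],1.])
def plane(n,uv,z):
    c,d=ray(n,uv);return c+d*(z-c[2])/d[2]
def tri(a,b):
    (c1,d1),(c2,d2)=ray("top",a),ray("side",b)
    s,t=np.linalg.lstsq(np.c_[d1,-d2],c2-c1,rcond=None)[0]
    p,q=c1+s*d1,c2+t*d2;return (p+q)/2,np.linalg.norm(p-q)
def proj(n,P):
    m=camera_model(n);T=np.array(m["world_to_cam"])
    return cv2.projectPoints(np.atleast_2d(P).astype(float),cv2.Rodrigues(T[:3,:3])[0],T[:3,3],np.array(m["camera_matrix"]),np.array(m["dist_coeffs"]))[0][:,0]
E
python3 - <<'E'
from h import *
t=cv2.imread("pics/top0.png");s=cv2.imread("pics/side0.png")
cv2.imwrite("pics/z3.png",np.hstack([zoom(t,410,210,40,40,10),zoom(s,275,318,40,40,10)]))
cv2.imwrite("pics/z4.png",np.hstack([zoom(t,110,213,40,40,10),zoom(s,204,100,40,40,10)]))
E
```

```text
(no output)
```

View pics/z3.png

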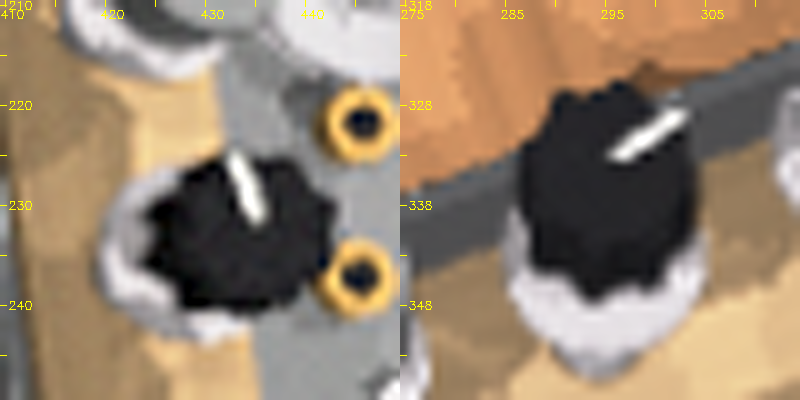

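View pics/z4.png

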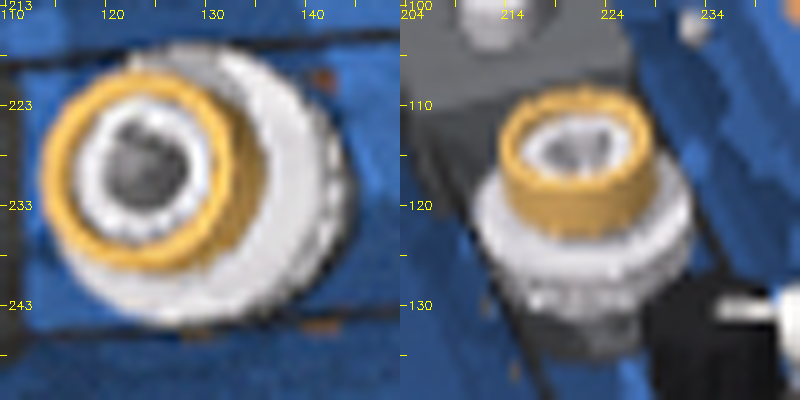

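Run:
```python
from h import *
o,e=tri((433,224.8),(303,328.7));i,e2=tri((435.5,231.3),(295.8,333.2))
print("line",o,e,i,e2,np.degrees(np.arctan2(*(o-i)[1::-1])))
o=plane("top",(433,224.8),.115);i=plane("top",(435.5,231.3),.115);print("top line",o,i,np.degrees(np.arctan2(*(o-i)[1::-1])))
o=plane("side",(303,328.7),.115);i=plane("side",(295.8,333.2),.115);print("side line",o,i,np.degrees(np.arctan2(*(o-i)[1::-1])))
# masks: ring
t=cv2.imread("pics/top0.png");s=cv2.imread("pics/side0.png")
h,e=tri((123.35,229.6),(221.2,113.7));print("ring",h,e)
print(plane("top",(123.35,229.6),.132),plane("side",(221.2,113.7),.132))
# rectify patches on z=.127 (hub) and z=.115 (knob) planes, x up, y left
import cv2
def rect(n,im,c,z,half=.03,px=400):
    g=np.linspace(half,-half,px);X,Y=np.meshgrid(c[0]+g,c[1]+g,indexing="ij")
    uv=proj(n,np.stack([X,Y,np.full_like(X,z)],-1).reshape(-1,3)).reshape(px,px,2).astype(np.float32)
    o=cv2.remap(im,uv[...,0],uv[...,1],cv2.INTER_CUBIC)
    cv2.line(o,(200,195),(200,205),(0,0,255));cv2.line(o,(195,200),(205,200),(0,0,255));return o
cv2.imwrite("pics/r1.png",np.hstack([rect("top",t,h,.127),rect("side",s,h,.127)]))
k=i+np.array([-.004,-.001,0])
print("k0",k)
cv2.imwrite("pics/r2.png",np.hstack([rect("top",t,k,.115),rect("side",s,k,.115)]))
```

```text
line [ 0.54693867 -0.27903705  0.1173494 ] 0.0015922859705476057 [ 0.53306804 -0.28300054  0.11713723] 0.000476180828393479 15.947149264180414
top line [ 0.54646538 -0.27975811  0.115     ] [ 0.53357029 -0.2837821   0.115     ] 17.330868171462573
side line [ 0.54819321 -0.27807875  0.115     ] [ 0.53319063 -0.2821395   0.115     ] 15.145336192921514
ring [0.54224903 0.33012768 0.13025843] 0.001317791021451364
[0.54134847 0.32933523 0.132     ] [0.54259067 0.32801953 0.132     ]
k0 [ 0.52919063 -0.2831395   0.115     ]
```

View pics/r1.png

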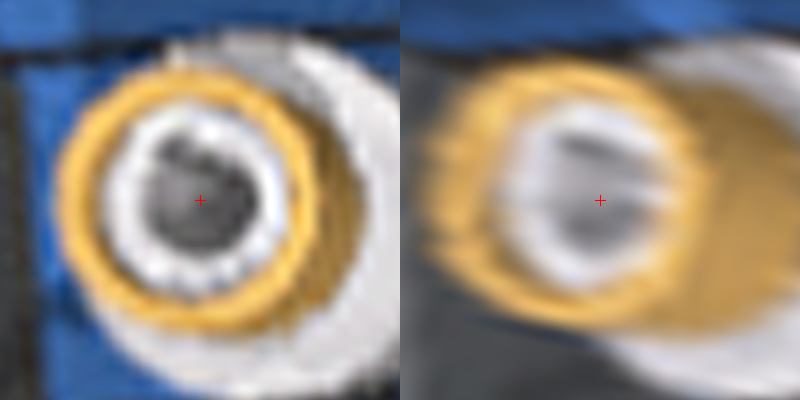

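View pics/r2.png

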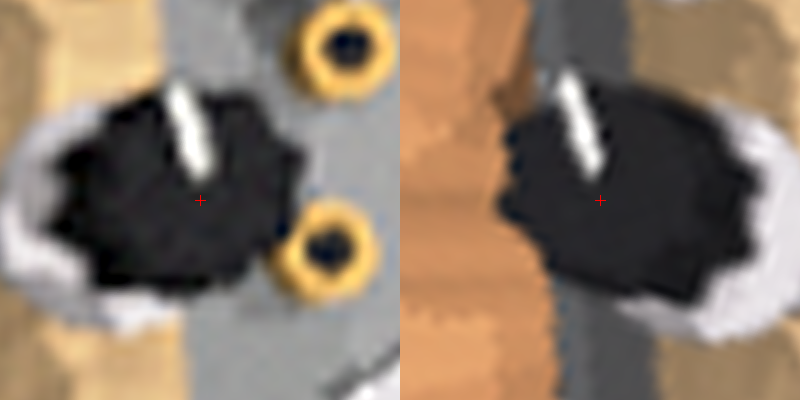

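```bash
cat >> h.py <<'E'
from cell import observe
from scipy.spatial.transform import Rotation as Ro
def pose():
    s=observe();return np.array(s["eef_pos"]),Ro.from_euler("xyz",s["tcp_rot"]).as_matrix(),s
def go(P,jaw):
    """shift(tool mm) and rotvec(tool deg) to TCP P, tool x down, tool z horizontal at world angle jaw deg"""
    p,R,s=pose()
    best=None
    for j in (jaw,jaw+180):
        a=np.radians(j);z=np.array([np.cos(a),np.sin(a),0]);x=np.array([0,0,-1.]);Rt=np.c_[x,np.cross(z,x),z]
        rv=Ro.from_matrix(R.T@Rt).as_rotvec(degrees=True)
        if best is None or np.linalg.norm(rv)<np.linalg.norm(best): best=rv
    print("t",round(s["time"],2),"p",p.round(4),"jaw",round(float(np.degrees(np.arctan2(R[1,2],R[0,2]))),2),"tilt",(R[:,0]+[0,0,1]).round(4),"F",np.round(s["ft_force"],1),"M",np.round(s["torque"],2),"w",round(s["gripper_width"],4))
    print("shift mm",(R.T@(np.array(P)-p)*1000).round(1),"turn",best.round(2))
E
python3 - <<'E'
from h import *
p,R,s=pose();print(R.round(3))
t=cv2.imread("pics/top0.png");sd=cv2.imread("pics/side0.png")
# post
print("post",tri((157.2,208.8),(0,0)) if 0 else plane("top",(157.2,208.8),.13))
# grey knob tops by eye: zoom pixel -> z1 scale 4
g1=tri((385+185/4,185+83/4),(235+(752-400)/4,310+50/4));g2=tri((385+222/4,185+303/4),(235+(530-400)/4,310+140/4))
print(g1,g2,(g1[0]+g2[0])/2)
d=g1[0]-g2[0];print("row dir",np.degrees(np.arctan2(d[1],d[0])),np.linalg.norm(d[:2]))
go([.53,-.283,.22],90+5)
E
```

```text
[[-0.    -0.902  0.432]
 [-0.001  0.432  0.902]
 [-1.     0.    -0.001]]
post [0.58258022 0.26353578 0.13      ]
(array([ 0.58518892, -0.27860492,  0.11638895]), np.float64(0.0018145614081452586)) (array([ 0.47741006, -0.28866249,  0.11795341]), np.float64(0.002838985163258261)) [ 0.53129949 -0.2836337   0.11717118]
row dir 5.33121477038507 0.10824711638834848
t 0.1 p [0.2916 0.6086 0.218 ] jaw 64.4 tilt [-0.0005 -0.0009  0.    ] F [-0.1  0.  -0.1] M [ 0.04 -0.05 -0.02] w 0.0928
shift mm [  -1.3 -600.3 -701. ] turn [-3.06e+01 -6.00e-02 -2.00e-02]
```

```bash
python3 -m crank '[{"xyz":[0,-0.026,-0.030],"angular":[-4,0,0],"grip":0.093},{"xyz":[0,-0.052,-0.060],"angular":[-8,0,0],"grip":0.093},{"xyz":[0,-0.078,-0.091],"angular":[-12,0,0],"grip":0.093},{"xyz":[0,-0.104,-0.121],"angular":[-16,0,0],"grip":0.093},{"xyz":[0,-0.130,-0.152],"angular":[-20,0,0],"grip":0.093},{"xyz":[0,-0.156,-0.182],"angular":[-24,0,0],"grip":0.093},{"xyz":[0,-0.182,-0.212],"angular":[-28,0,0],"grip":0.093},{"xyz":[0,-0.208,-0.243],"angular":[-30.6,0,0],"grip":0.093}]' 30
python3 -c "
from h import *
go([.5305,-.2833,.22],95.3)"
```

```text
time: 0.77
eef_pos: [0.374, 0.2978, 0.2179]
tcp_rot: [2.547, 1.57, -2.074]
ft_force: [0.5, 0.7, 0.3]
gripper_width: 0.0933
t 0.77 p [0.374  0.2978 0.2179] jaw 95.25 tilt [-0.0006 -0.001   0.    ] F [0.5 0.7 0.3] M [ 0.02 -0.02  0.03] w 0.0933
shift mm [  -1.5 -102.6 -593. ] turn [-0.05 -0.05 -0.04]
```

```bash
python3 -m crank '[{"xyz":[0,-0.007,-0.038],"angular":[0,0,0],"grip":0.093},{"xyz":[0,-0.014,-0.076],"angular":[0,0,0],"grip":0.093},{"xyz":[0,-0.021,-0.114],"angular":[0,0,0],"grip":0.093},{"xyz":[0,-0.028,-0.152],"angular":[0,0,0],"grip":0.093},{"xyz":[0,-0.035,-0.190],"angular":[0,0,0],"grip":0.093},{"xyz":[0,-0.042,-0.228],"angular":[0,0,0],"grip":0.093},{"xyz":[0,-0.049,-0.266],"angular":[0,0,0],"grip":0.093},{"xyz":[0,-0.056,-0.304],"angular":[0,0,0],"grip":0.093}]'
python3 -c "
from h import *
go([.5305,-.2833,.22],95.3)"
```

```text
time: 1.43
eef_pos: [0.4575, -0.0018, 0.2182]
tcp_rot: [2.85, 1.57, -1.771]
ft_force: [0.9, -0.3, -1.2]
gripper_width: 0.0934
t 1.43 p [ 0.4575 -0.0018  0.2182] jaw 95.25 tilt [-0.0002 -0.0009  0.    ] F [ 0.9 -0.3 -1.2] M [0.01 0.   0.06] w 0.0934
shift mm [  -1.5  -46.9 -287. ] turn [-0.05 -0.05 -0.02]
```

```bash
python3 -m crank '[{"xyz":[0,-0.007,-0.040],"angular":[0,0,0],"grip":0.093},{"xyz":[0,-0.014,-0.080],"angular":[0,0,0],"grip":0.093},{"xyz":[0,-0.020,-0.120],"angular":[0,0,0],"grip":0.093},{"xyz":[0,-0.027,-0.160],"angular":[0,0,0],"grip":0.093},{"xyz":[0,-0.034,-0.200],"angular":[0,0,0],"grip":0.093},{"xyz":[0,-0.040,-0.240],"angular":[0,0,0],"grip":0.093},{"xyz":[0,-0.046,-0.280],"angular":[0,0,0],"grip":0.093},{"xyz":[0,-0.047,-0.287],"angular":[0,0,0],"grip":0.093}]'
python3 - <<'E'
from h import *
from cell import camera
go([.5305,-.2833,.083],95.3)
t=camera("top")[:,:,::-1].copy();s=camera("side")[:,:,::-1].copy()
cv2.imwrite("pics/a.png",np.hstack([zoom(t,390,190,100,100,4),zoom(s,235,290,100,100,4)]))
E
```

```text
time: 2.1
eef_pos: [0.5307, -0.2881, 0.2171]
tcp_rot: [2.04, 1.569, -2.584]
ft_force: [0.6, -0.4, -0.6]
gripper_width: 0.0931
t 2.1 p [ 0.5307 -0.2881  0.2171] jaw 95.08 tilt [-0.0017 -0.0011  0.    ] F [ 0.6 -0.4 -0.6] M [ 0.09 -0.04 -0.02] w 0.0931
shift mm [134.1  -0.5   4.9] turn [-0.22 -0.05 -0.11]
```

View pics/a.png

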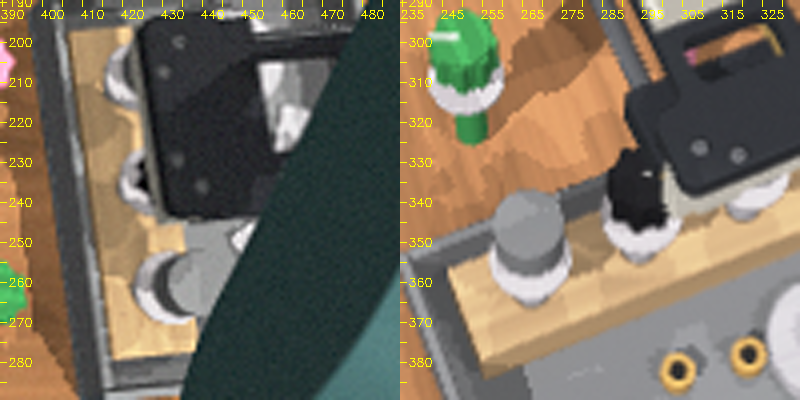

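```bash
python3 -m crank '[{"xyz":[0.005,0,0.004],"angular":[0,0,0],"grip":0.093},{"xyz":[0.025,0,0.005],"angular":[0,0,0],"grip":0.093},{"xyz":[0.050,0,0.005],"angular":[0,0,0],"grip":0.093},{"xyz":[0.075,0,0.005],"angular":[0,0,0],"grip":0.093},{"xyz":[0.100,0,0.005],"angular":[0,0,0],"grip":0.093},{"xyz":[0.120,0,0.005],"angular":[0,0,0],"grip":0.093},{"xyz":[0.134,0,0.005],"angular":[0,0,0],"grip":0.093},{"xyz":[0.134,0,0.005],"angular":[0,0,0],"grip":0.093}]'
python3 - <<'E'
from h import *
from cell import camera
go([.5305,-.2833,.083],95.3)
t=camera("top")[:,:,::-1].copy();s=camera("side")[:,:,::-1].copy()
cv2.imwrite("pics/b.png",np.hstack([zoom(t,390,190,100,100,4),zoom(s,235,300,100,100,4)]))
E
```

```text
time: 2.87
eef_pos: [0.5285, -0.2775, 0.0804]
tcp_rot: [1.097, 1.565, 2.759]
ft_force: [0.6, -0.2, -0.8]
gripper_width: 0.0929
t 2.87 p [ 0.5285 -0.2775  0.0804] jaw 95.19 tilt [-0.0051  0.002   0.    ] F [ 0.6 -0.2 -0.8] M [ 0.05 -0.03  0.  ] w 0.0929
shift mm [-2.6 -1.5 -5.9] turn [-0.11  0.14 -0.28]
```

View pics/b.png

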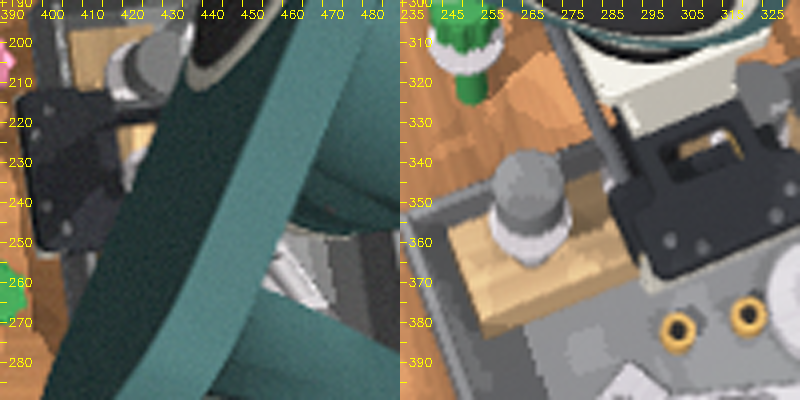

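```bash
python3 -m crank '[{"xyz":[-0.0015,-0.001,-0.003],"angular":[0,0,0],"grip":0.093},{"xyz":[-0.0025,-0.0015,-0.0055],"angular":[0,0.1,-0.2],"grip":0.093},{"xyz":[-0.0025,-0.0015,-0.006],"angular":[0,0.1,-0.2],"grip":0.093},{"xyz":[-0.0025,-0.0015,-0.006],"angular":[0,0.1,-0.2],"grip":0.093},{"xyz":[-0.0025,-0.0015,-0.006],"angular":[0,0.1,-0.2],"grip":0.05},{"xyz":[-0.0025,-0.0015,-0.006],"angular":[0,0.1,-0.2],"grip":0.04},{"xyz":[-0.0025,-0.0015,-0.006],"angular":[0,0.1,-0.2],"grip":0.036},{"xyz":[-0.0025,-0.0015,-0.006],"angular":[0,0.1,-0.2],"grip":0.036}]' 10
python3 -c "
from h import *
go([.5305,-.2833,.083],95.3)"
```

```text
time: 3.63
eef_pos: [0.5318, -0.2847, 0.0865]
tcp_rot: [-2.298, 1.568, -0.637]
ft_force: [-0.0, -0.2, 0.2]
gripper_width: 0.0706
t 3.63 p [ 0.5318 -0.2847  0.0865] jaw 95.16 tilt [ 0.002  -0.0015  0.    ] F [-0.  -0.2  0.2] M [ 0.03  0.02 -0.01] w 0.0706
shift mm [3.5 1.2 1.5] turn [-0.14 -0.09  0.11]
```

```bash
python3 -m crank '[{"xyz":[0.002,0.001,0.001],"angular":[0,0,0],"grip":0.06},{"xyz":[0.003,0.001,0.001],"angular":[0,0,0],"grip":0.05},{"xyz":[0.003,0.001,0.001],"angular":[0,0,0],"grip":0.045},{"xyz":[0.003,0.001,0.001],"angular":[0,0,0],"grip":0.04},{"xyz":[0.003,0.001,0.001],"angular":[0,0,0],"grip":0.036},{"xyz":[0.003,0.001,0.001],"angular":[0,0,0],"grip":0.036},{"xyz":[0.003,0.001,0.001],"angular":[0,0,0],"grip":0.036},{"xyz":[0.003,0.001,0.001],"angular":[0,0,0],"grip":0.036}]' 10
python3 -c "
from h import *
go([.5305,-.2833,.083],95.3)"
```

```text
time: 4.3
eef_pos: [0.5307, -0.2838, 0.0836]
tcp_rot: [-2.296, 1.568, -0.635]
ft_force: [-1.1, 0.6, 0.4]
gripper_width: 0.0359
t 4.3 p [ 0.5307 -0.2838  0.0836] jaw 95.16 tilt [ 0.002  -0.0015  0.    ] F [-1.1  0.6  0.4] M [0.06 0.   0.05] w 0.0359
shift mm [0.6 0.2 0.5] turn [-0.14 -0.1   0.11]
```

```bash
python3 -m crank '[{"xyz":[0,0,0],"angular":[0,0,0],"grip":0.033},{"xyz":[0,0,0],"angular":[0,0,0],"grip":0.031},{"xyz":[0,0,0],"angular":[0,0,0],"grip":0.029},{"xyz":[0,0,0],"angular":[0,0,0],"grip":0.025},{"xyz":[0,0,0],"angular":[0,0,0],"grip":0.02},{"xyz":[0,0,0],"angular":[0,0,0],"grip":0.02},{"xyz":[0,0,0],"angular":[0,0,0],"grip":0.02},{"xyz":[0,0,0],"angular":[0,0,0],"grip":0.02}]' 10
python3 -c "
from h import *
go([.5305,-.2833,.083],95.3)"
```

```text
time: 4.97
eef_pos: [0.5308, -0.2838, 0.0836]
tcp_rot: [-2.276, 1.568, -0.616]
ft_force: [-0.6, 1.2, 0.5]
gripper_width: 0.0319
t 4.97 p [ 0.5308 -0.2838  0.0836] jaw 95.16 tilt [ 0.002  -0.0014  0.    ] F [-0.6  1.2  0.5] M [ 0.28 -0.03 -0.  ] w 0.0319
shift mm [0.6 0.2 0.5] turn [-0.14 -0.09  0.11]
```

```bash
python3 -m crank '[{"xyz":[0,0,0],"angular":[0,0,0],"grip":0.02},{"xyz":[0,0,0],"angular":[0,0,0],"grip":0.02},{"xyz":[-0.005,0,0],"angular":[0,0,0],"grip":0.02},{"xyz":[-0.015,0,0],"angular":[0,0,0],"grip":0.02},{"xyz":[-0.030,0,0],"angular":[0,0,0],"grip":0.02},{"xyz":[-0.055,0,0],"angular":[0,0,0],"grip":0.02},{"xyz":[-0.085,0,0],"angular":[0,0,0],"grip":0.02},{"xyz":[-0.120,0,0],"angular":[0,0,0],"grip":0.02}]' 40
python3 -c "
from h import *
go([.5305,-.2833,.300],95.3)"
```

```text
time: 5.63
eef_pos: [0.5299, -0.2833, 0.2046]
tcp_rot: [-2.453, 1.57, -0.792]
ft_force: [0.3, -0.1, -1.9]
gripper_width: 0.0314
t 5.63 p [ 0.5299 -0.2833  0.2046] jaw 95.16 tilt [ 0.0007 -0.0007  0.    ] F [ 0.3 -0.1 -1.9] M [ 0.05 -0.03  0.02] w 0.0314
shift mm [-95.4  -0.6  -0.1] turn [-0.14 -0.05  0.04]
```

```bash
python3 -m crank '[{"xyz":[-0.035,0,0],"angular":[0,0,0],"grip":0.02},{"xyz":[-0.070,0,0],"angular":[0,0,0],"grip":0.02},{"xyz":[-0.092,0,0],"angular":[0,0,0],"grip":0.02},{"xyz":[-0.096,0,0.010],"angular":[0,0,0],"grip":0.02},{"xyz":[-0.096,0,0.040],"angular":[0,0,0],"grip":0.02},{"xyz":[-0.096,0,0.070],"angular":[0,0,0],"grip":0.02},{"xyz":[-0.096,0,0.085],"angular":[0,0,0],"grip":0.02},{"xyz":[-0.096,0,0.090],"angular":[0,0,0],"grip":0.02}]'
python3 - <<'E'
from h import *
from cell import camera
go([.542,.3295,.300],101)
t=camera("top")[:,:,::-1].copy();s=camera("side")[:,:,::-1].copy()
cv2.imwrite("pics/c.png",np.hstack([cv2.resize(t,(400,300)),cv2.resize(s,(400,300))]))
p,R,_=pose();k=p-R[:,0]*.019;print(proj("top",k-[0,0,.032]),proj("side",k-[0,0,.032]),proj("top",k-[0,0,.096]),proj("side",k-[0,0,.096]))
cv2.imwrite("pics/ct.png",t);cv2.imwrite("pics/cs.png",s)
E
```

```text
time: 6.3
eef_pos: [0.5215, -0.1914, 0.3006]
tcp_rot: [-2.197, 1.57, -0.534]
ft_force: [-0.2, -0.3, -1.2]
gripper_width: 0.0312
t 6.3 p [ 0.5215 -0.1914  0.3006] jaw 95.27 tilt [ 0.0011 -0.0006  0.    ] F [-0.2 -0.3 -1.2] M [ 0.02 -0.01  0.02] w 0.0312
shift mm [ 3.000e-01 -6.830e+01  5.168e+02] turn [-5.73 -0.04  0.06]
[[415.4475786  225.42771845]] [[273.57002319 239.53314873]] [[404.24895298 230.81482124]] [[273.949004  261.2889004]]
```

View pics/c.png

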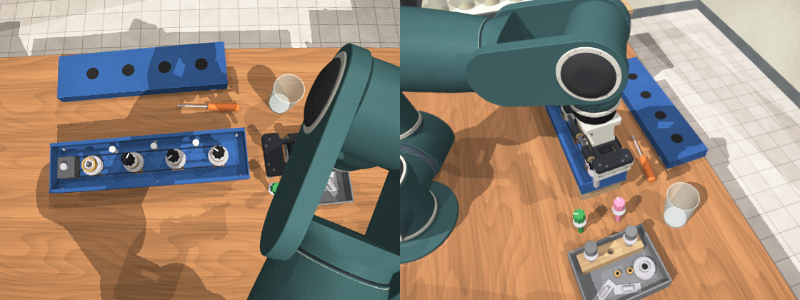

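Run:
```python
from h import *
s=cv2.imread("pics/cs.png");t=cv2.imread("pics/ct.png")
cv2.imwrite("pics/c2.png",np.hstack([zoom(s,245,210,60,60,7)[:400,:400],zoom(t,375,190,60,60,7)[:400,:400]]))
```

```text
(no output)
```

View pics/c2.png

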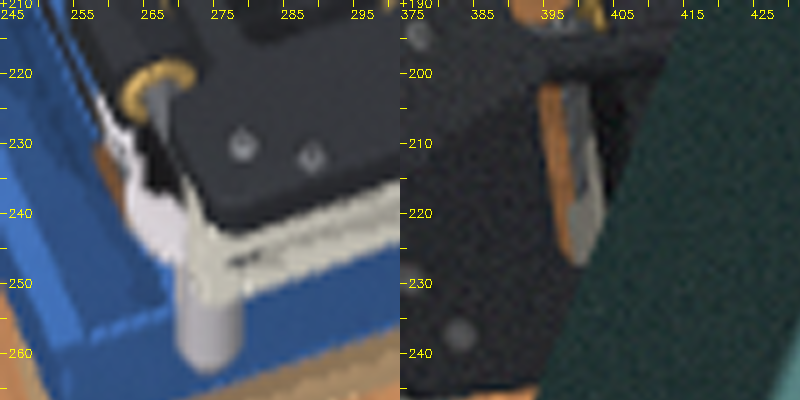

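```bash
python3 -m crank '[{"xyz":[0,-0.003,0.025],"angular":[0,0,0],"grip":0.02},{"xyz":[0,-0.008,0.060],"angular":[0,0,0],"grip":0.02},{"xyz":[0,-0.013,0.099],"angular":[0,0,0],"grip":0.02},{"xyz":[0,-0.018,0.138],"angular":[0,0,0],"grip":0.02},{"xyz":[0,-0.023,0.177],"angular":[0,0,0],"grip":0.02},{"xyz":[0,-0.028,0.216],"angular":[0,0,0],"grip":0.02},{"xyz":[0,-0.033,0.250],"angular":[0,0,0],"grip":0.02},{"xyz":[0,-0.036,0.270],"angular":[0,0,0],"grip":0.02}]'
python3 - <<'E'
from h import *
go([.542,.3288,.300],101)
E
```

```text
time: 7.07
eef_pos: [0.5332, 0.0813, 0.2999]
tcp_rot: [-2.721, 1.57, -1.058]
ft_force: [-0.5, 0.2, -1.9]
gripper_width: 0.0314
t 7.07 p [0.5332 0.0813 0.2999] jaw 95.29 tilt [ 0.0005 -0.0008  0.    ] F [-0.5  0.2 -1.9] M [ 0.03  0.01 -0.04] w 0.0314
shift mm [ -0.3 -31.6 245.6] turn [-5.71 -0.05  0.02]
```

```bash
python3 -m crank '[{"xyz":[0,-0.005,0.035],"angular":[0,0,0],"grip":0.02},{"xyz":[0,-0.010,0.074],"angular":[0,0,0],"grip":0.02},{"xyz":[0,-0.015,0.113],"angular":[0,0,0],"grip":0.02},{"xyz":[0,-0.020,0.152],"angular":[0,0,0],"grip":0.02},{"xyz":[0,-0.025,0.188],"angular":[0,0,0],"grip":0.02},{"xyz":[0,-0.029,0.220],"angular":[0,0,0],"grip":0.02},{"xyz":[0,-0.031,0.240],"angular":[0,0,0],"grip":0.02},{"xyz":[0,-0.0316,0.2456],"angular":[0,0,0],"grip":0.02}]'
python3 - <<'E'
from h import *
go([.542,.3288,.300],95.3)
E
```

```text
time: 7.73
eef_pos: [0.5425, 0.3309, 0.2984]
tcp_rot: [2.441, 1.569, -2.177]
ft_force: [0.7, -1.1, -1.3]
gripper_width: 0.0311
t 7.73 p [0.5425 0.3309 0.2984] jaw 95.38 tilt [-0.001  -0.0014  0.    ] F [ 0.7 -1.1 -1.3] M [ 0.08 -0.07  0.01] w 0.0311
shift mm [-1.6  0.7 -2. ] turn [ 0.08 -0.07 -0.06]
```

```bash
python3 -m crank '[{"xyz":[0,0,0],"angular":[0,0,0],"grip":0.02},{"xyz":[0,0,0],"angular":[0,0,0],"grip":0.02},{"xyz":[0,0,0],"angular":[0,0,0],"grip":0.02},{"xyz":[0,0,0],"angular":[0,0,0],"grip":0.02},{"xyz":[0,0,0],"angular":[0,0,0],"grip":0.02},{"xyz":[0,0,0],"angular":[0,0,0],"grip":0.02},{"xyz":[0,0,0],"angular":[0,0,0],"grip":0.02},{"xyz":[0,0,0],"angular":[0,0,0],"grip":0.02}]'
python3 - <<'E'
from h import *
from cell import camera
go([.542,.3288,.225],95.3)
t=camera("top")[:,:,::-1].copy();s=camera("side")[:,:,::-1].copy()
p,R,_=pose();k=p-R[:,0]*.019;print(proj("side",k-[0,0,.096]),proj("top",k-[0,0,.096]))
cv2.imwrite("pics/dt.png",t);cv2.imwrite("pics/ds.png",s)
cv2.imwrite("pics/d.png",np.hstack([zoom(s,180,60,80,80,5),zoom(t,90,190,80,80,5)]))
E
```

```text
time: 8.4
eef_pos: [0.5425, 0.3306, 0.2986]
tcp_rot: [2.524, 1.569, -2.095]
ft_force: [0.2, 0.6, -1.8]
gripper_width: 0.0311
t 8.4 p [0.5425 0.3306 0.2986] jaw 95.37 tilt [-0.0008 -0.0013  0.    ] F [ 0.2  0.6 -1.8] M [-0.01  0.   -0.02] w 0.0311
shift mm [73.6  0.6 -1.7] turn [ 0.07 -0.07 -0.05]
[[217.28588807  83.82320531]] [[100.30021904 222.26772993]]
```

View pics/d.png

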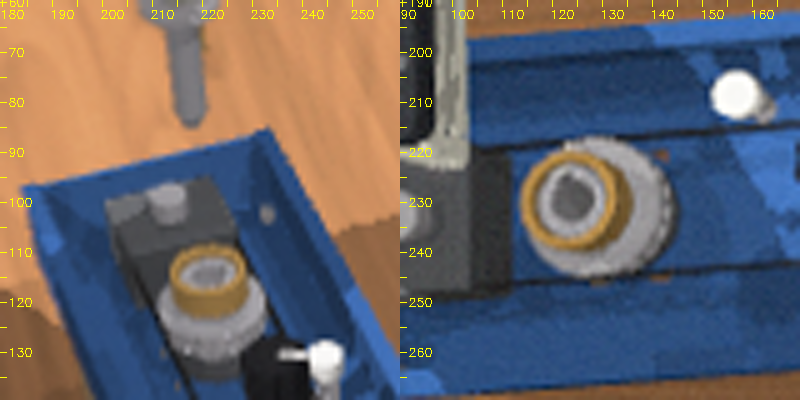

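```bash
python3 -m crank '[{"xyz":[0.005,0.0006,-0.001],"angular":[0,0,0],"grip":0.02},{"xyz":[0.020,0.0006,-0.0017],"angular":[0,0,0],"grip":0.02},{"xyz":[0.040,0.0006,-0.0017],"angular":[0,0,0],"grip":0.02},{"xyz":[0.060,0.0006,-0.0017],"angular":[0,0,0],"grip":0.02},{"xyz":[0.075,0.0006,-0.0017],"angular":[0,0,0],"grip":0.02},{"xyz":[0.080,0.0006,-0.0017],"angular":[0,0,0],"grip":0.02},{"xyz":[0.080,0.0006,-0.0017],"angular":[0,0,0],"grip":0.02},{"xyz":[0.080,0.0006,-0.0017],"angular":[0,0,0],"grip":0.02}]'
python3 - <<'E'
from h import *
from cell import camera
go([.542,.3288,.187],95.3)
s=camera("side")[:,:,::-1].copy()
t=camera("top")[:,:,::-1].copy()
p,R,_=pose();k=p-R[:,0]*.019;print(proj("side",k-[0,0,.096]),proj("side",[.542,.3288,.127]))
cv2.imwrite("pics/e.png",np.hstack([zoom(s,200,80,40,40,10),zoom(t,95,200,50,50,8)]))
E
```

```text
time: 9.17
eef_pos: [0.5421, 0.329, 0.2189]
tcp_rot: [2.567, 1.569, -2.052]
ft_force: [-0.1, 0.7, -0.8]
gripper_width: 0.0312
t 9.17 p [0.5421 0.329  0.2189] jaw 95.38 tilt [-0.0006 -0.0012  0.    ] F [-0.1  0.7 -0.8] M [ 0.05 -0.02  0.02] w 0.0312
shift mm [31.9  0.1 -0.1] turn [ 0.08 -0.07 -0.04]
[[220.58525233 110.1253245 ]] [[221.09755318 115.09455283]]
```

View pics/e.png

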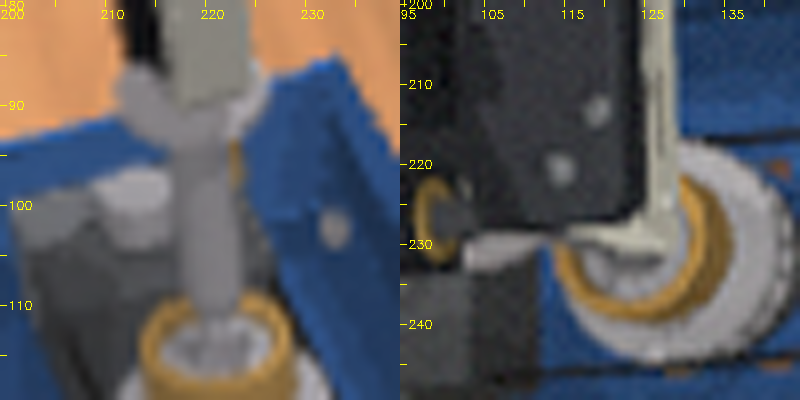

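```bash
python3 -m crank '[{"xyz":[0.004,0,0],"angular":[0,0,0],"grip":0.02},{"xyz":[0.010,0,0],"angular":[0,0,0],"grip":0.02},{"xyz":[0.016,0,0],"angular":[0,0,0],"grip":0.02},{"xyz":[0.022,0,0],"angular":[0,0,0],"grip":0.02},{"xyz":[0.028,0,0],"angular":[0,0,0],"grip":0.02},{"xyz":[0.033,0,0],"angular":[0,0,0],"grip":0.02},{"xyz":[0.036,0,0],"angular":[0,0,0],"grip":0.02},{"xyz":[0.036,0,0],"angular":[0,0,0],"grip":0.02}]'
python3 - <<'E'
from h import *
go([.542,.3288,.168],95.3)
E
```

```text
time: 9.93
eef_pos: [0.5419, 0.3291, 0.1827]
tcp_rot: [2.236, 1.57, -2.383]
ft_force: [-2.8, 3.6, -3.5]
gripper_width: 0.0317
t 9.93 p [0.5419 0.3291 0.1827] jaw 95.39 tilt [-0.0008 -0.0008  0.    ] F [-2.8  3.6 -3.5] M [0.73 0.53 0.  ] w 0.0317
shift mm [14.7 -0.  -0.3] turn [ 0.09 -0.04 -0.05]
```

```bash
python3 -m crank '[{"xyz":[0,0.0003,0.0003],"angular":[0,0,0],"grip":0.02},{"xyz":[0,0.0005,0.0006],"angular":[0,0,0],"grip":0.02},{"xyz":[0.001,0.0005,0.0006],"angular":[0,0,0],"grip":0.02},{"xyz":[0.002,0.0005,0.0006],"angular":[0,0,0],"grip":0.02},{"xyz":[0.003,0.0005,0.0006],"angular":[0,0,0],"grip":0.02},{"xyz":[0.004,0.0005,0.0006],"angular":[0,0,0],"grip":0.02},{"xyz":[0.005,0.0005,0.0006],"angular":[0,0,0],"grip":0.02},{"xyz":[0.005,0.0005,0.0006],"angular":[0,0,0],"grip":0.02}]'
python3 - <<'E'
from h import *
go([.542,.3288,.168],95.3)
E
```

```text
time: 10.6
eef_pos: [0.5414, 0.3296, 0.1774]
tcp_rot: [2.324, 1.569, -2.295]
ft_force: [-0.1, -0.0, -0.1]
gripper_width: 0.0307
t 10.6 p [0.5414 0.3296 0.1774] jaw 95.38 tilt [-0.0009 -0.001   0.    ] F [-0.1 -0.  -0.1] M [0.07 0.01 0.03] w 0.0307
shift mm [ 9.4 -0.5 -0.9] turn [ 0.08 -0.05 -0.06]
```

```bash
python3 -m crank '[{"xyz":[0.002,0,0],"angular":[0,0,0],"grip":0.02},{"xyz":[0.004,0,0],"angular":[0,0,0],"grip":0.02},{"xyz":[0.006,0,0],"angular":[0,0,0],"grip":0.02},{"xyz":[0.007,0,0],"angular":[0,0,0],"grip":0.02},{"xyz":[0.008,0,0],"angular":[0,0,0],"grip":0.02},{"xyz":[0.0085,0,0],"angular":[0,0,0],"grip":0.02},{"xyz":[0.009,0,0],"angular":[0,0,0],"grip":0.02},{"xyz":[0.0095,0,0],"angular":[0,0,0],"grip":0.02}]'
python3 - <<'E'
from h import *
go([.542,.3288,.168],95.3)
E
```

```text
time: 11.27
eef_pos: [0.5414, 0.3297, 0.1681]
tcp_rot: [2.348, 1.57, -2.271]
ft_force: [-0.6, 0.6, 1.9]
gripper_width: 0.0311
t 11.27 p [0.5414 0.3297 0.1681] jaw 95.38 tilt [-0.0007 -0.0008  0.    ] F [-0.6  0.6  1.9] M [ 0.08  0.13 -0.01] w 0.0311
shift mm [ 0.1 -0.5 -0.9] turn [ 0.08 -0.04 -0.04]
```

```bash
python3 -m crank '[{"xyz":[0.0003,0,0],"angular":[0,0,0],"grip":0.02},{"xyz":[0.0006,0,0],"angular":[0,0,0],"grip":0.02},{"xyz":[0.0009,0,0],"angular":[0,0,0],"grip":0.02},{"xyz":[0.0012,0,0],"angular":[0,0,0],"grip":0.02},{"xyz":[0.0012,0,0],"angular":[0,0,0],"grip":0.02},{"xyz":[0.0012,0,0],"angular":[0,0,0],"grip":0.02},{"xyz":[0.0012,0,0],"angular":[0,0,0],"grip":0.02},{"xyz":[0.0012,0,0],"angular":[0,0,0],"grip":0.02}]'
python3 - <<'E'
from h import *
go([.542,.3288,.168],95.3)
E
```

```text
time: 11.93
eef_pos: [0.5413, 0.3299, 0.1666]
tcp_rot: [1.863, 1.57, -2.755]
ft_force: [-0.4, 4.8, -1.6]
gripper_width: 0.0312
t 11.93 p [0.5413 0.3299 0.1666] jaw 95.4 tilt [-0.001  -0.0004  0.    ] F [-0.4  4.8 -1.6] M [1.23 0.09 0.07] w 0.0312
shift mm [-1.4 -0.6 -1.2] turn [ 0.1  -0.02 -0.06]
```

```bash
python3 -m crank '[{"xyz":[0,0,0.0003],"angular":[0,0,0],"grip":0.02},{"xyz":[0,0,0.0006],"angular":[0,0,0],"grip":0.02},{"xyz":[0.0005,0,0.0006],"angular":[0,0,0],"grip":0.02},{"xyz":[0.001,0,0.0006],"angular":[0,0,0],"grip":0.02},{"xyz":[0.0015,0,0.0006],"angular":[0,0,0],"grip":0.02},{"xyz":[0.002,0,0.0006],"angular":[0,0,0],"grip":0.02},{"xyz":[0.002,0,0.0006],"angular":[0,0,0],"grip":0.02},{"xyz":[0.002,0,0.0006],"angular":[0,0,0],"grip":0.02}]'
python3 - <<'E'
from h import *
go([.542,.3288,.168],95.3)
E
```

```text
time: 12.6
eef_pos: [0.5412, 0.3305, 0.1646]
tcp_rot: [1.903, 1.57, -2.715]
ft_force: [-0.5, 1.1, -0.9]
gripper_width: 0.0317
t 12.6 p [0.5412 0.3305 0.1646] jaw 95.4 tilt [-0.0011 -0.0005  0.    ] F [-0.5  1.1 -0.9] M [0.49 0.14 0.05] w 0.0317
shift mm [-3.4 -0.6 -1.8] turn [ 0.1  -0.02 -0.06]
```

Run:
```python
from h import *
from cell import camera
s=camera("side")[:,:,::-1].copy()
t=camera("top")[:,:,::-1].copy()
p,R,_=pose();k=p-R[:,0]*.019
print(proj("side",np.array([k-[0,0,.032],[.5412,.330,.132],[.5412,.330,.127]])))
cv2.imwrite("pics/f.png",np.hstack([zoom(s,200,85,40,40,10),zoom(t,95,205,50,50,8)]))
```

```text
[[219.70689816 107.10545859]
 [220.49627031 113.33796376]
 [220.68874342 114.87188132]]
```

View pics/f.png

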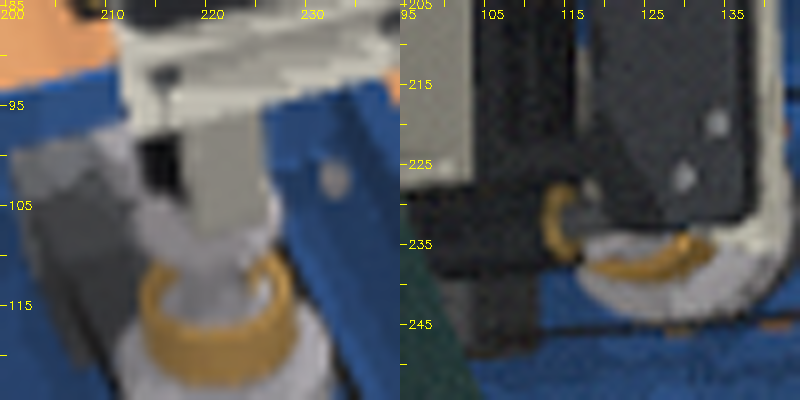

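```bash
python3 -m crank '[{"xyz":[0.001,0,0.0002],"angular":[0,0,0],"grip":0.02},{"xyz":[0.002,0,0.0003],"angular":[0,0,0],"grip":0.02},{"xyz":[0.003,0,0.0003],"angular":[0,0,0],"grip":0.02},{"xyz":[0.0035,0,0.0003],"angular":[0,0,0],"grip":0.02},{"xyz":[0.004,0,0.0003],"angular":[0,0,0],"grip":0.02},{"xyz":[0.0045,0,0.0003],"angular":[0,0,0],"grip":0.02},{"xyz":[0.005,0,0.0003],"angular":[0,0,0],"grip":0.02},{"xyz":[0.005,0,0.0003],"angular":[0,0,0],"grip":0.02}]'
python3 - <<'E'
from h import *
go([.542,.3288,.168],95.3)
E
```

```text
time: 13.37
eef_pos: [0.5412, 0.3307, 0.1595]
tcp_rot: [2.003, 1.569, -2.615]
ft_force: [0.0, 0.6, -1.4]
gripper_width: 0.0316
t 13.37 p [0.5412 0.3307 0.1595] jaw 95.39 tilt [-0.0012 -0.0007  0.    ] F [ 0.   0.6 -1.4] M [ 0.08  0.15 -0.02] w 0.0316
shift mm [-8.5 -0.6 -2. ] turn [ 0.09 -0.03 -0.07]
```

```bash
python3 -m crank '[{"xyz":[0.002,0,0],"angular":[0,0,0],"grip":0.02},{"xyz":[0.004,0,0],"angular":[0,0,0],"grip":0.02},{"xyz":[0.006,0,0],"angular":[0,0,0],"grip":0.02},{"xyz":[0.008,0,0],"angular":[0,0,0],"grip":0.02},{"xyz":[0.010,0,0],"angular":[0,0,0],"grip":0.02},{"xyz":[0.011,0,0],"angular":[0,0,0],"grip":0.02},{"xyz":[0.012,0,0],"angular":[0,0,0],"grip":0.02},{"xyz":[0.012,0,0],"angular":[0,0,0],"grip":0.02}]'
python3 - <<'E'
from h import *
go([.542,.3288,.145],95.3)
E
```

```text
time: 14.03
eef_pos: [0.5411, 0.3308, 0.1472]
tcp_rot: [1.936, 1.569, -2.683]
ft_force: [-0.8, 1.2, -2.3]
gripper_width: 0.0311
t 14.03 p [0.5411 0.3308 0.1472] jaw 95.4 tilt [-0.0015 -0.0007  0.    ] F [-0.8  1.2 -2.3] M [0.36 0.11 0.01] w 0.0311
shift mm [ 2.2 -0.7 -2. ] turn [ 0.1  -0.03 -0.09]
```

```bash
python3 -m crank '[{"xyz":[0.001,0,0],"angular":[0,0,0],"grip":0.02},{"xyz":[0.002,0,0],"angular":[0,0,0],"grip":0.02},{"xyz":[0.003,0,0],"angular":[0,0,0],"grip":0.02},{"xyz":[0.0035,0,0],"angular":[0,0,0],"grip":0.02},{"xyz":[0.004,0,0],"angular":[0,0,0],"grip":0.02},{"xyz":[0.0045,0,0],"angular":[0,0,0],"grip":0.02},{"xyz":[0.005,0,0],"angular":[0,0,0],"grip":0.02},{"xyz":[0.005,0,0],"angular":[0,0,0],"grip":0.02}]'
python3 - <<'E'
from h import *
go([.542,.3288,.140],95.3)
E
```

```text
time: 14.7
eef_pos: [0.5412, 0.3309, 0.1431]
tcp_rot: [1.856, 1.57, -2.763]
ft_force: [-3.2, 0.3, 6.5]
gripper_width: 0.0312
t 14.7 p [0.5412 0.3309 0.1431] jaw 95.4 tilt [-0.0006 -0.0002  0.    ] F [-3.2  0.3  6.5] M [-0.11  0.63  0.03] w 0.0312
shift mm [ 3.1 -0.6 -2.1] turn [ 0.1  -0.01 -0.04]
```

```bash
python3 -m crank '[{"xyz":[0.0005,0.0002,0],"angular":[0,0,0],"grip":0.02},{"xyz":[0.001,0.0003,0],"angular":[0,0,0],"grip":0.02},{"xyz":[0.0015,0.0004,0],"angular":[0,0,0],"grip":0.02},{"xyz":[0.002,0.0004,0],"angular":[0,0,0],"grip":0.02},{"xyz":[0.0025,0.0004,0],"angular":[0,0,0],"grip":0.02},{"xyz":[0.003,0.0004,0],"angular":[0,0,0],"grip":0.02},{"xyz":[0.003,0.0004,0],"angular":[0,0,0],"grip":0.02},{"xyz":[0.003,0.0004,0],"angular":[0,0,0],"grip":0.02}]'
python3 - <<'E'
from h import *
go([.542,.3288,.140],95.3)
E
```

```text
time: 15.37
eef_pos: [0.5412, 0.3308, 0.1413]
tcp_rot: [-1.432, 1.57, 0.233]
ft_force: [-3.1, -1.2, 10.0]
gripper_width: 0.0312
t 15.37 p [0.5412 0.3308 0.1413] jaw 95.4 tilt [0.0007 0.0002 0.    ] F [-3.1 -1.2 10. ] M [-0.29  0.57 -0.01] w 0.0312
shift mm [ 1.3 -0.6 -2.1] turn [0.1  0.01 0.04]
```

```bash
python3 -m crank '[{"xyz":[0.0015,0.0003,0],"angular":[0,0,0],"grip":0.02},{"xyz":[0.0018,0.0003,0],"angular":[0,0,0],"grip":0.02},{"xyz":[0.002,0.0003,0],"angular":[0,0,0],"grip":0.02},{"xyz":[0.0022,0.0003,0],"angular":[0,0,0],"grip":0.02},{"xyz":[0.0022,0.0003,0],"angular":[0,0,0],"grip":0.02},{"xyz":[0.0022,0.0003,0],"angular":[0,0,0],"grip":0.02},{"xyz":[0.0022,0.0003,0],"angular":[0,0,0],"grip":0.02},{"xyz":[0.0022,0.0003,0],"angular":[0,0,0],"grip":0.02}]'
python3 - <<'E'
from h import *
go([.542,.3288,.140],95.3)
E
```

```text
time: 16.03
eef_pos: [0.5412, 0.3309, 0.1406]
tcp_rot: [-1.36, 1.568, 0.305]
ft_force: [-3.2, -1.1, 11.7]
gripper_width: 0.0316
t 16.03 p [0.5412 0.3309 0.1406] jaw 95.4 tilt [0.0023 0.0007 0.    ] F [-3.2 -1.1 11.7] M [-0.41  0.76  0.03] w 0.0316
shift mm [ 0.6 -0.6 -2.1] turn [0.1  0.03 0.13]
```

```bash
python3 -m crank '[{"xyz":[0.0018,0.0003,0],"angular":[0,0,0],"grip":0.02},{"xyz":[0.002,0.0003,0],"angular":[0,0,0],"grip":0.02},{"xyz":[0.0022,0.0003,0],"angular":[0,0,0],"grip":0.02},{"xyz":[0.0024,0.0003,0],"angular":[0,0,0],"grip":0.02},{"xyz":[0.0024,0.0003,0],"angular":[0,0,0],"grip":0.02},{"xyz":[0.0024,0.0003,0],"angular":[0,0,0],"grip":0.02},{"xyz":[0.0024,0.0003,0],"angular":[0,0,0],"grip":0.02},{"xyz":[0.0024,0.0003,0],"angular":[0,0,0],"grip":0.02}]'
python3 - <<'E'
from h import *
go([.542,.3288,.140],95.3)
from cell import camera
s=camera("side")[:,:,::-1].copy()
t=camera("top")[:,:,::-1].copy()
cv2.imwrite("pics/g.png",np.hstack([zoom(s,200,90,40,40,10),zoom(t,95,205,50,50,8)]))
E
```

```text
time: 16.7
eef_pos: [0.5413, 0.3309, 0.1405]
tcp_rot: [-1.342, 1.566, 0.323]
ft_force: [-7.0, -4.3, 18.9]
gripper_width: 0.0314
t 16.7 p [0.5413 0.3309 0.1405] jaw 95.39 tilt [0.0043 0.0014 0.    ] F [-7.  -4.3 18.9] M [-0.77  1.24 -0.01] w 0.0314
shift mm [ 0.5 -0.5 -2.2] turn [0.09 0.06 0.25]
```

View pics/g.png

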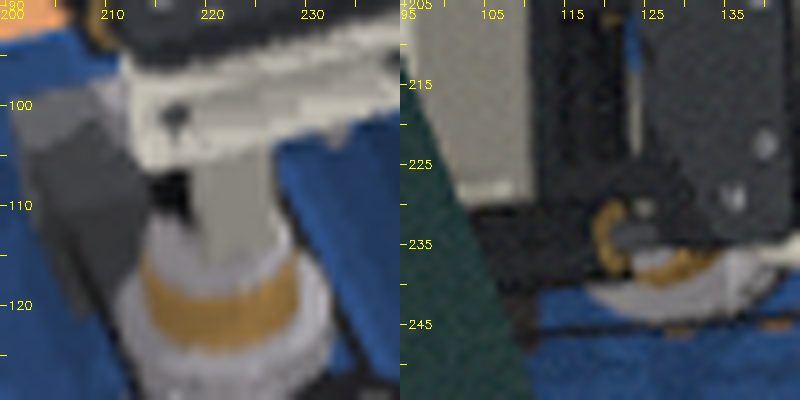

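```bash
python3 -m crank '[{"xyz":[0.002,0.0003,-0.0001],"angular":[0,0,0],"grip":0.02},{"xyz":[0.002,0.0005,-0.0002],"angular":[0,0,0.1],"grip":0.02},{"xyz":[0.002,0.0007,-0.0004],"angular":[0,0,0.2],"grip":0.02},{"xyz":[0.002,0.0008,-0.0005],"angular":[0,0,0.2],"grip":0.02},{"xyz":[0.002,0.0008,-0.0005],"angular":[0,0,0.2],"grip":0.02},{"xyz":[0.002,0.0008,-0.0005],"angular":[0,0,0.2],"grip":0.02},{"xyz":[0.002,0.0008,-0.0005],"angular":[0,0,0.2],"grip":0.02},{"xyz":[0.002,0.0008,-0.0005],"angular":[0,0,0.2],"grip":0.02}]'
python3 - <<'E'
from h import *
go([.542,.3288,.140],95.3)
E
```

```text
time: 17.47
eef_pos: [0.5412, 0.3308, 0.1405]
tcp_rot: [-0.993, 1.567, 0.672]
ft_force: [-3.2, 1.0, 14.5]
gripper_width: 0.0312
t 17.47 p [0.5412 0.3308 0.1405] jaw 95.4 tilt [0.0033 0.0026 0.    ] F [-3.2  1.  14.5] M [-0.02  0.54  0.04] w 0.0312
shift mm [ 0.5 -0.6 -2.1] turn [0.1  0.13 0.2 ]
```

Run:
```python
from h import *
from cell import camera
s=camera("side")[:,:,::-1].copy();t=camera("top")[:,:,::-1].copy()
cv2.imwrite("pics/i.png",np.hstack([cv2.resize(t,(400,300)),cv2.resize(s,(400,300))]))
go([.542,.3288,.140],95.3)
```

```text
t 17.57 p [0.5412 0.3308 0.1406] jaw 95.4 tilt [0.0034 0.0026 0.    ] F [-2.8  2.2 14.9] M [0.01 0.53 0.07] w 0.0314
shift mm [ 0.6 -0.6 -2.1] turn [0.1  0.13 0.21]
```

View pics/i.png

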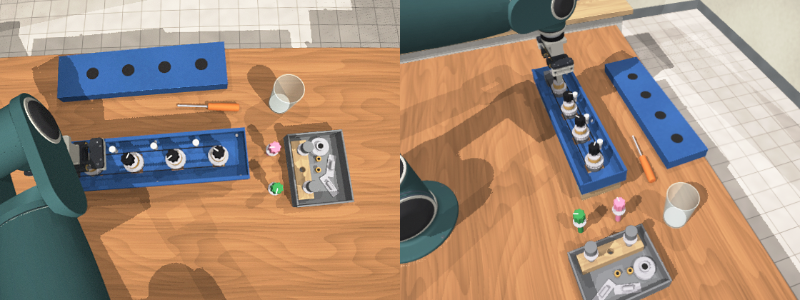

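The picture shows both grey spindles, the beaker, the screwdriver and the other items still in place. The middle hole of the stand is empty, and the gripper is holding the spindle down in the last hub. The force is steady at about 15 N.

```bash
python3 -c "
from cell import sign_off
print(sign_off())"
```

```text
the job is handed in; nothing more can be done
None
```

The keyed spindle is fully home in the empty hub at the motor-box end. I handed the job in at about 17.6 s with the knob still gripped (40 N grip force set) and held down.

- **Getting it in:** I took the spindle from the middle hole of the stand and lowered its tip into the hub, easing sideways where the force showed it was off centre.
- **Turning by feel:** no turn was needed. I kept the knob at the angle it had in the crate and expected to turn it a few degrees on the hub's face, but the key slipped straight into the keyway. My picture estimate had the key about 6° off line, so that estimate was a little out.
- **Fully home:** the thrust ring pushed back with about 6.5 to 12 N on the way down. Then the tool stopped at 140.5 mm, where more push raised the force to 18.9 N without further movement. I eased back to about 15 N and the height held. That puts the knob about 32.5 mm above the hub's face, against the 32 mm given.
- **Last checks:** sideways force was 3–4 N and the finger opening was 31.4 mm. The last pictures show the grey-knobbed spindles, the beaker and the screwdriver undisturbed.
- **Disagreements:** the two cameras differed by 1–2 mm, within the calibration. There was no clear contact on the hub's face. The side picture was too coarse to show that the ring is flush, so "fully home" rests on the force and height readings.

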